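# Rock the angle gauge on the sprung stud to its mark

### The job

Slide the wire bobbin up off the stud on the joist offcut and leave it lying in the grey tray. Then take the yellow angle gauge by its black stem, rest the middle of its foot on the stud and press lightly, so that the stud sinks a little but not to its stop, and rock the gauge until its swinging pointer settles on the red mark. Finish while still holding the gauge there, still, without having shoved the bowl, the spatula or the clay block.

Things in the scene. Friction and masses are not known exactly. Their poses are not given: they have to be found in the camera images.
- stand: Fixed offcut of pale joist timber, 95 (its x) x 150 (its y) x 45 mm high, lying flat; origin at the centre of its underside, z up. The stud stands upright in the middle of its top. Its position and yaw vary.
- stud_top (a point): Summit of the stud: a vertical dark steel post 24 mm in diameter with a black rubber top, standing 55 mm above the timber (100 mm above the bench). Its top is uneven: a dome of 10 mm radius with a smaller bump beside the summit (7 mm radius, centred 5 mm towards the stand's +y, about 2.5 mm lower). This point sinks with the stud.
- stud (a joint): How far the sprung stud is pushed straight down, m: 0 at rest, 0.012 at its stop. It starts to sink at about 0.3 N and then takes 0.6 N more for each mm (about 7.5 N at the stop).
- bobbin: Loose bobbin of copper wire with blue end rims, a straight tube 56 mm in outer diameter, 34 mm in bore and 40 mm high, 0.16 kg (the mass varies). At the start it sits on the timber round the stud with 5 mm play all round, and the stud stands 15 mm out of its top. Origin at the centre of its underside, z along its axis.
- bobbin_center (a point): Middle of the bobbin, on its axis, 20 mm from each end.
- tray: Fixed grey open tray, 170 x 170 mm outside, 25 mm high, walls and floor 5 mm thick; origin at the centre of its underside. It stands to one side of the offcut, the gauge to the other; which is which varies.
- gauge: Loose angle gauge, 0.36 kg (varies), at first upright on the bench. Origin: centre of the flat underside of its foot; z up through the stem, x out of the dial's face. Aluminium foot 34 (x) x 90 (y) x 12 mm; above it a yellow disc dial 92 mm in diameter, 10 mm thick, axis along x, centre at z = 60 mm, its white face on +x; on top the black stem.
- gauge_stem (a point): Middle of the part of the stem to grip, at z = 134 mm of the gauge. The stem is a black upright bar 22 x 22 mm in section, from z = 106 mm (top of the dial) to 157 mm.
- pointer (a joint): Reading of the pointer, rad: the black pointer, pivoted at the dial's centre, hangs plumb and swings freely (about 3 swings a second, dying out within a second). 0 with the gauge upright; rocking the gauge by an angle about its own +x axis (its top leaning to its own -y) makes it read plus that angle.
- pointer_tip (a point): Lower tip of the pointer, 40 mm below the pivot, 9.5 mm in front of the gauge's middle plane. Its z axis points from the tip back to the pivot.
- mark (a joint): The pointer reading that the red mark stands for, rad, same sign as pointer; between 0.15 and 0.45, set anew each time and fixed during the work.
- mark_mid (a point): Middle of the red mark, a tab 5.6 mm wide and 14 mm long on the lower part of the dial, 37 mm from the pivot. Its z axis points to the pivot.
- bowl: Bystander: black rubber mixing bowl, 116 mm across, 60 mm high, origin under its centre. Leave alone.
- spatula: Bystander: spatula 200 mm long lying on the bench beyond the offcut. Leave alone.
- clay: Bystander: terracotta-coloured block of clay, 70 x 110 x 50 mm. Leave alone.
Things that resemble listed ones, but are neither listed nor needed, are in the scene too. Of the things shaped like the bobbin, the copper one is meant.

How it is judged:
By the outcome, as a careful person would: the job done as asked, in the order asked, and still so for the second after the job is handed in, while the arm keeps its last pose, push and grip.
It also fails if it takes over 69 s, if anything falls off the work surface, if the arm or the gripper's body presses on something with over 40 N, if the wrist force passes 120 N, or if a joint passes its speed limit or range.

### The arm

A 6-joint arm with a two-finger parallel gripper is mounted at the origin on the work surface. World frame = base frame: x ahead of the robot, y to its left, z up, the work surface at z = 0. Lengths are in m, angles in degrees, forces in N, time in s.
With the tool pointing down it reaches from about 0.325 to 0.85 m from the base axis. Payload 4.4 kg.
Tool frame: the origin (TCP) lies at the very end of the fingers, on their centre line; the grasp point (between the pads) lies 19 mm behind it (hold_point_z is the distance from the TCP to the grasp point, in m); z points along the fingers, y is the line along which they close (so a half turn about z gives the same grasp; the last joint's range is limited). The gripper opens to 94 mm and grips with 3 to 60 N. Pads are 16 mm wide; open, the fingers measure 119 mm over their backs; the gripper's body (75 mm by 177 mm) begins 78 mm behind the grasp point.
Start: joints at [-74.57, 11.837, 88.321, -0, 79.842, -8.623], TCP at [0.234, -0.525, 0.205] pointing down, gripper open.
Joint ranges: [-156.59, 156.59], [-49.26, 127.26], [12.9, 141.05], [-63.56, 243.56], [4.71, 150.69], [-161.64, 161.64]. Speed limits (degrees/s): [159.86, 159.86, 180, 180, 180, 180].

### API

Orientations are given as [roll, pitch, yaw] about the fixed x, y, z axes, in that order (R = Rz(yaw) Ry(pitch) Rx(roll)).
In Python, from station import read_state, get_image, sign_off, hold_point_z gives the robot as it stands.
- The arm moves only by the shell command python3 -m creep 'ROWS' [FORCE]. ROWS is JSON, a list of rows, each an object of numbers: "x", "y", "z": the shift along the world's x, y, z in cm; "rx", "ry", "rz": the turn, a rotation vector about the world's x, y, z in degrees; "hand": the opening, from -1 (shut) to 1 (fully open). A call has 1 to 8 rows; each row is the pose to reach, as a shift and turn from the pose commanded when the call began; what a row does not reach only later rows make up. A row lasts 1/8 s, in which the tool goes at most 62.5 mm and 10.7 degrees, less where a joint would pass 70% of its speed; a pose out of reach is approached as far as the arm can. A call with a gripper value outside its range is refused whole. The fingers move at their own pace and stop on an object; FORCE is the grip in N (left out, the last holds). Time passes only in rows, so rows that repeat a pose let the fingers close. It gives the time, the measured TCP pose, the force, the opening and the grip force at its end, in the units of the state.
- read_state(): the state, without advancing time (a new reading comes with each control period).
- get_image(name): name is "side" or "top" or "wrist"; returns a dict with "image" (480x640x3 uint8, red, green, blue), "z_map" (480x640 float32, m along the optical axis (not along the pixel's ray), 0 where there is no reading), "fx", "fy", "cx", "cy" (pixels), "R" (3x3) and "t" (3): a world point X has camera coordinates R X + t; the wrist camera has in their place "hand_eye" (4x4, takes a point from camera to tool coordinates, whose origin is the TCP and whose axes are the flange's). Camera axes: x right, y down, z forward; pixel columns grow to the right and rows downward; lengths in m; the calibration is good to about 2 mm. A picture is of the moment at which its call begins: read the wrist's pose just before it.
- sign_off(): hands the job in; it is judged then, once.
The state is a dict: "t": time; "q": joint angles; "qd": joint speeds; "joint_efforts": joint torques, N m; "tcp_pos": TCP position; "orientation": TCP orientation; "wrist_force": force on the tool from outside, world axes, zero at the start; "moment": the same for the moment, N m; "width": opening from 0.0 (shut) to 1.0 (fully open); "grip_force": force on a finger pad.
Only numpy, scipy, OpenCV 4.12 (cv2) and the standard library are available. Lean on these libraries where they do the work, as an engineer would, in place of code of your own. Each camera call takes 0.05 s, during which the arm holds its last target. There are 200 camera calls.

## Working session

There is one attempt and no reset: what is moved stays moved. The work goes in short steps, Python scripts to look and compute and a shell command to move; the robot and the scene stay as the last step left them, time stands still between calls to the robot, and variables do not carry over. Pictures are saved under pics/ and viewed, at most 10 in all, crops included, and the job is handed in when it is done.

```bash
mkdir -p pics; ls; python3 - <<'E'
from station import *
import cv2,numpy as np,pickle
s=read_state();print(s, hold_point_z)
for n in("side","top"):
    d=get_image(n);pickle.dump(d,open(n+".pkl","wb"));cv2.imwrite(f"pics/{n}0.png",d["image"][:,:,::-1]);print(n,d["fx"],d["cx"],d["cy"],d["R"],d["t"])
E
```

```text
pics
{'t': 0.0, 'q': array([-7.45709827e+01,  1.18836531e+01,  8.84042040e+01, -6.63051583e-04,
        7.98398148e+01, -8.62311818e+00]), 'qd': array([ 0.00514033, -0.0417306 , -0.09146395, -0.0317584 ,  0.00786515,
       -0.09134418]), 'joint_efforts': array([ 8.67305807e-04, -3.70871902e+01, -2.81413901e+01,  7.00569875e-02,
        3.63075407e-02, -1.63915743e-04]), 'tcp_pos': array([ 0.23412208, -0.52430507,  0.20430163]), 'orientation': array([-1.79873673e+02, -1.84973620e-02,  2.40522328e+01]), 'wrist_force': array([-0.42629361, -0.17550821,  0.48973784]), 'moment': array([ 0.06924742, -0.04184416,  0.00776283]), 'grip_force': 0.0, 'width': 0.9983644291855502} 0.0188
side 498.83726498178265 314.185255791561 240.71221707971995 [[-0.99913004 -0.04134919 -0.00542196]
 [-0.02187195  0.63026087 -0.77607529]
 [ 0.03550734 -0.77528155 -0.63061696]] [0.57650182 0.09846735 1.02977601]
top 433.7830998298697 316.77103862495494 240.44696215484495 [[ 4.67963997e-03 -9.99989000e-01 -3.18484920e-04]
 [-9.97542129e-01 -4.64592222e-03 -6.99150679e-02]
 [ 6.99128192e-02  6.44879471e-04 -9.97552897e-01]] [0.01318271 0.57454909 1.02819427]
```

View pics/side0.png

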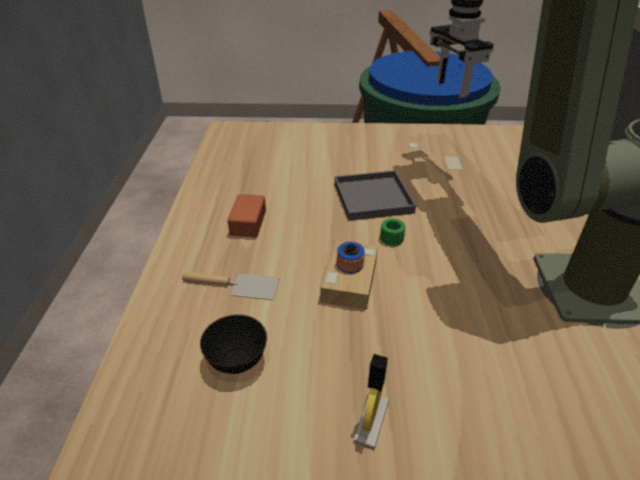

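View pics/top0.png

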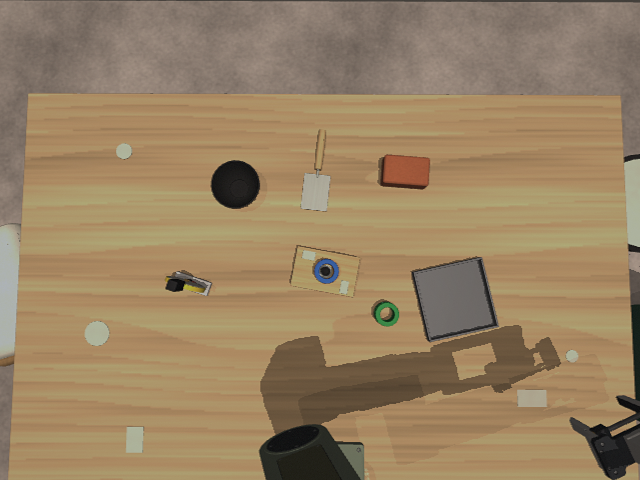

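The side view shows the copper bobbin on the offcut at (350,257), tray (374,195), gauge (372,405) and green decoy (392,232). In the top view the bobbin rim is at (326,271), the stand corners run about (297,246)–(359,258)–(354,297)–(291,285), the tray is at (454,299) and the gauge foot is at about (190,283).

```bash
cat > h.py <<'E'
import numpy as np,cv2,pickle
from station import *
from scipy.spatial.transform import Rotation as Ro
def cam(n):
    s=read_state();d=get_image(n)
    if n=="wrist":
        T=np.eye(4);T[:3,:3]=Ro.from_euler("xyz",s["orientation"],degrees=True).as_matrix();T[:3,3]=s["tcp_pos"]
        C=T@np.array(d["hand_eye"]);d["R"]=C[:3,:3].T;d["t"]=-d["R"]@C[:3,3]
    return d
def ray(d,p):
    p=np.atleast_2d(p).astype(float);v=np.c_[(p[:,0]-d["cx"])/d["fx"],(p[:,1]-d["cy"])/d["fy"],np.ones(len(p))]
    return -d["R"].T@d["t"], v@d["R"]
def onz(d,p,z):
    o,v=ray(d,p);return o+v*((z-o[2])/v[:,2])[:,None]
def cloud(d):
    z=d["z_map"];r,c=np.nonzero(z>0);o,v=ray(d,np.c_[c,r]);return o+v*z[r,c][:,None],d["image"][r,c].astype(int),np.c_[c,r]
E
python3 - <<'E'
from h import *
d=pickle.load(open("top.pkl","rb"))
hsv=cv2.cvtColor(d["image"],cv2.COLOR_RGB2HSV)
m=((hsv[...,0]>105)&(hsv[...,0]<125)&(hsv[...,1]>130)).astype(np.uint8);m[:230]=0;m[310:]=0;m[:,:280]=0;m[:,370:]=0
c=max(cv2.findContours(m,0,2)[0],key=cv2.contourArea);e=cv2.fitEllipse(cv2.convexHull(c))
print("bobbin",e,onz(d,e[0],.085))
print("stand",onz(d,[(297,246),(359,258),(354,297),(291,285)],.045))
print("tray",onz(d,[(413,271),(480,258),(497,325),(430,341)],.025),onz(d,(454,299),.025))
P,I,px=cloud(d)
k=(px[:,0]>150)&(px[:,0]<225)&(px[:,1]>260)&(px[:,1]<305)&(P[:,2]>.006)
g=P[k];gi=I[k];
for a,b in((.005,.03),(.1,.125),(.14,.17)):
    q=g[(g[:,2]>a)&(g[:,2]<b)];
    if len(q)>3: r=cv2.minAreaRect(q[:,:2].astype(np.float32)*1000);print(a,b,len(q),np.median(q,0),r)
y=(gi[:,0]>120)&(gi[:,2]<.5*gi[:,0]);print("yellow",len(g[y]),g[y].mean(0))
E
```

```text
bobbin ((326.111572265625, 270.728759765625), (23.317155838012695, 23.908145904541016), 177.15206909179688) [[ 0.50155971 -0.0055663   0.085     ]]
stand [[ 0.55939914  0.06238843  0.045     ]
 [ 0.53180708 -0.0836832   0.045     ]
 [ 0.4406144  -0.07180131  0.045     ]
 [ 0.46784327  0.07572273  0.045     ]]
tray [[ 0.50190779 -0.2147911   0.025     ]
 [ 0.5337621  -0.37579904  0.025     ]
 [ 0.37502691 -0.41269215  0.025     ]
 [ 0.3368253  -0.25323238  0.025     ]] [[ 0.43581339 -0.31174834  0.025     ]]
0.005 0.03 253 [0.47539425 0.30554958 0.01185242] ((461.5108947753906, 313.484130859375), (108.17303466796875, 45.969322204589844), 71.7281494140625)
0.1 0.125 67 [0.46651276 0.30808024 0.10664891] ((468.6319580078125, 311.9359436035156), (31.639026641845703, 18.785062789916992), 52.46226501464844)
0.14 0.17 142 [0.47030155 0.31734164 0.15679099] ((469.7915344238281, 318.849609375), (21.99733543395996, 21.923175811767578), 73.29313659667969)
yellow 97 [0.46399825 0.30135433 0.0936473 ]
```

```bash
python3 -m creep '[{"x":13,"y":26,"z":0},{"x":13,"y":26,"z":0},{"x":13,"y":26,"z":0},{"x":13,"y":26},{"x":26.7,"y":46},{"x":26.7,"y":46},{"x":26.7,"y":46},{"x":26.7,"y":46}]'; python3 -m creep '[{"y":5.9},{"y":5.9},{"y":5.9}]'
python3 - <<'E'
from h import *
s=read_state();print(s["tcp_pos"],s["orientation"],s["q"],s["t"])
d=cam("wrist");cv2.imwrite("pics/w1.png",d["image"][:,:,::-1]);pickle.dump(d,open("w1.pkl","wb"))
P,I,px=cloud(d);k=(abs(P[:,2]-.085)<.006)&(I[:,2]>1.5*I[:,0])&(np.hypot(P[:,0]-.5,P[:,1])<.06)
r=cv2.minEnclosingCircle(P[k][:,:2].astype(np.float32)*1000);print(k.sum(),r,P[k].mean(0))
E
```

```text
[ 0.23414161 -0.52440242  0.20442397] [-1.79887832e+02 -1.56931686e-02  2.40511892e+01] [-7.45713060e+01  1.18795596e+01  8.83943205e+01 -1.32154564e-03
  7.98393728e+01 -8.62227616e+00] 0.1
0 ((0.0, 0.0), 0.0) [nan nan nan]invalid input at $[0]: expected keys x, y, z, rx, ry, rz, hand
invalid input at $[0]: expected keys x, y, z, rx, ry, rz, hand
<stdin>:5: RuntimeWarning: Mean of empty slice.
  ret = um.true_divide(
```

```bash
python3 -m creep '[{"x":3,"y":6,"z":0,"rx":0,"ry":0,"rz":0,"hand":1},{"x":6,"y":11.5,"z":0,"rx":0,"ry":0,"rz":0,"hand":1},{"x":9,"y":17,"z":0,"rx":0,"ry":0,"rz":0,"hand":1},{"x":12,"y":22.5,"z":0,"rx":0,"ry":0,"rz":0,"hand":1},{"x":15,"y":28,"z":0,"rx":0,"ry":0,"rz":0,"hand":1},{"x":18,"y":33.5,"z":0,"rx":0,"ry":0,"rz":0,"hand":1},{"x":21,"y":39,"z":0,"rx":0,"ry":0,"rz":0,"hand":1},{"x":23,"y":42,"z":0,"rx":0,"ry":0,"rz":0,"hand":1}]'; python3 -m creep '[{"x":1,"y":3,"z":0,"rx":0,"ry":0,"rz":0,"hand":1},{"x":1,"y":3,"z":0,"rx":0,"ry":0,"rz":0,"hand":1}]'
cat > w.py <<'E'
from h import *
import sys
s=read_state();print(s["tcp_pos"],s["orientation"],s["q"],s["t"])
d=cam("wrist");cv2.imwrite(f"pics/{sys.argv[1]}.png",d["image"][:,:,::-1]);pickle.dump(d,open(sys.argv[1]+".pkl","wb"))
P,I,px=cloud(d);k=(abs(P[:,2]-.085)<.006)&(I[:,2]>1.5*I[:,0])&(np.hypot(P[:,0]-.5,P[:,1])<.06)
r=cv2.minEnclosingCircle(P[k][:,:2].astype(np.float32)*1000);print(k.sum(),r,P[k].mean(0))
E
python3 w.py w1
```

```text
t: 1.15
tcp_pos: [0.4649, -0.1024, 0.2053]
orientation: [-180.0, -0.0, 24.2]
wrist_force: [0.9, -0.9, -0.2]
width: 1.002
grip_force: 0.0
t: 1.4
tcp_pos: [0.4744, -0.0734, 0.2051]
orientation: [-180.0, 0.0, 24.3]
wrist_force: [0.7, 0.1, 0.2]
width: 1.002
grip_force: 0.0
[ 0.47438936 -0.07335633  0.20506612] [-1.79964836e+02  3.69823300e-02  2.42774353e+01] [-1.91351913e+01  1.64393559e-01  1.01211775e+02  1.30228493e-04
  7.86748625e+01  4.65873591e+01] 1.4
2008 ((502.12152099609375, -5.460432529449463), 27.317590713500977) [ 0.50262939 -0.00526972  0.08434142]
```

View pics/w1.png

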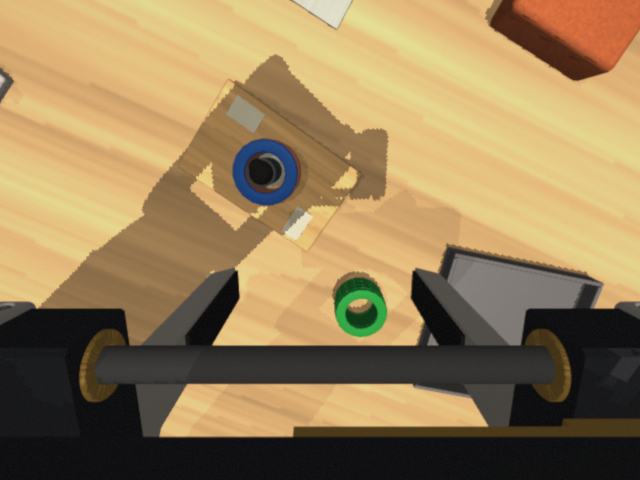

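The wrist view confirms the copper bobbin at about (266,171) with the stud inside. The green decoy at (360,308) is clear of the approach.

```bash
python3 -m creep '[{"x":1.8,"y":4.5,"z":0,"rx":0,"ry":0,"rz":0,"hand":1},{"x":2.8,"y":6.8,"z":0,"rx":0,"ry":0,"rz":0,"hand":1},{"x":2.8,"y":6.8,"z":-4,"rx":0,"ry":0,"rz":0,"hand":1},{"x":2.8,"y":6.8,"z":-9,"rx":0,"ry":0,"rz":0,"hand":1},{"x":2.8,"y":6.8,"z":-13,"rx":0,"ry":0,"rz":0,"hand":1},{"x":2.8,"y":6.8,"z":-14.9,"rx":0,"ry":0,"rz":0,"hand":1},{"x":2.8,"y":6.8,"z":-14.9,"rx":0,"ry":0,"rz":0,"hand":1},{"x":2.8,"y":6.8,"z":-14.9,"rx":0,"ry":0,"rz":0,"hand":0}]' 15
python3 -m creep '[{"x":0,"y":0,"z":0,"rx":0,"ry":0,"rz":0,"hand":-0.2},{"x":0,"y":0,"z":0,"rx":0,"ry":0,"rz":0,"hand":-0.2},{"x":0,"y":0,"z":0,"rx":0,"ry":0,"rz":0,"hand":-0.2},{"x":0,"y":0,"z":0,"rx":0,"ry":0,"rz":0,"hand":-0.2},{"x":0,"y":0,"z":0,"rx":0,"ry":0,"rz":0,"hand":-0.2}]' 15
```

```text
t: 2.45
tcp_pos: [0.5032, -0.0081, 0.0574]
orientation: [179.9, -0.1, 24.0]
wrist_force: [-0.1, -1.0, 1.4]
width: 0.931
grip_force: 0.0
t: 3.08
tcp_pos: [0.5026, -0.0067, 0.057]
orientation: [-180.0, -0.0, 24.1]
wrist_force: [-1.7, 1.0, 5.5]
width: 0.604
grip_force: 15.0
```

```bash
python3 -m creep '[{"x":0,"y":0,"z":0.7,"rx":0,"ry":0,"rz":0,"hand":-0.2},{"x":0,"y":0,"z":2,"rx":0,"ry":0,"rz":0,"hand":-0.2},{"x":0,"y":0,"z":3.5,"rx":0,"ry":0,"rz":0,"hand":-0.2},{"x":0,"y":0,"z":5,"rx":0,"ry":0,"rz":0,"hand":-0.2},{"x":0,"y":0,"z":7,"rx":0,"ry":0,"rz":0,"hand":-0.2},{"x":0,"y":0,"z":9,"rx":0,"ry":0,"rz":0,"hand":-0.2},{"x":0,"y":-0.5,"z":10,"rx":0,"ry":0,"rz":0,"hand":-0.2},{"x":-1,"y":-3,"z":10,"rx":0,"ry":0,"rz":0,"hand":-0.2}]' 25
python3 -m creep '[{"x":-1,"y":-4.5,"z":0,"rx":0,"ry":0,"rz":0,"hand":-0.2},{"x":-2,"y":-9,"z":0,"rx":0,"ry":0,"rz":0,"hand":-0.2},{"x":-3,"y":-14,"z":0,"rx":0,"ry":0,"rz":0,"hand":-0.2},{"x":-4,"y":-19,"z":0,"rx":0,"ry":0,"rz":0,"hand":-0.2},{"x":-5,"y":-24,"z":0,"rx":0,"ry":0,"rz":0,"hand":-0.2},{"x":-5.6,"y":-27,"z":0,"rx":0,"ry":0,"rz":0,"hand":-0.2},{"x":-5.6,"y":-27.8,"z":0,"rx":0,"ry":0,"rz":0,"hand":-0.2},{"x":-5.6,"y":-27.8,"z":0,"rx":0,"ry":0,"rz":0,"hand":-0.2}]'
```

```text
t: 4.08
tcp_pos: [0.4935, -0.0372, 0.1581]
orientation: [179.9, -0.2, 24.2]
wrist_force: [-0.8, -0.5, -1.8]
width: 0.598
grip_force: 25.0
t: 5.08
tcp_pos: [0.4362, -0.3149, 0.1563]
orientation: [-179.9, -0.0, 24.0]
wrist_force: [-0.5, -0.2, -1.5]
width: 0.602
grip_force: 25.0
```

```bash
python3 -m creep '[{"x":0,"y":0,"z":-4,"rx":0,"ry":0,"rz":0,"hand":-0.2},{"x":0,"y":0,"z":-8,"rx":0,"ry":0,"rz":0,"hand":-0.2},{"x":0,"y":0,"z":-11,"rx":0,"ry":0,"rz":0,"hand":-0.2},{"x":0,"y":0,"z":-12.5,"rx":0,"ry":0,"rz":0,"hand":-0.2},{"x":0,"y":0,"z":-13.3,"rx":0,"ry":0,"rz":0,"hand":-0.2},{"x":0,"y":0,"z":-13.8,"rx":0,"ry":0,"rz":0,"hand":-0.2},{"x":0,"y":0,"z":-13.8,"rx":0,"ry":0,"rz":0,"hand":-0.2}]'
python3 -m creep '[{"x":0,"y":0,"z":0,"rx":0,"ry":0,"rz":0,"hand":0.8},{"x":0,"y":0,"z":0,"rx":0,"ry":0,"rz":0,"hand":0.8},{"x":0,"y":0,"z":0,"rx":0,"ry":0,"rz":0,"hand":0.8},{"x":0,"y":0,"z":0,"rx":0,"ry":0,"rz":0,"hand":0.8},{"x":0,"y":0,"z":3,"rx":0,"ry":0,"rz":0,"hand":0.8},{"x":0,"y":0,"z":9,"rx":0,"ry":0,"rz":0,"hand":0.8},{"x":0,"y":0,"z":15,"rx":0,"ry":0,"rz":0,"hand":0.8},{"x":0,"y":0,"z":20,"rx":0,"ry":0,"rz":0,"hand":0.8}]'
cat > pic.py <<'E'
from h import *
import sys
d=cam(sys.argv[1]);n=sys.argv[2];cv2.imwrite(f"pics/{n}.png",d["image"][:,:,::-1]);pickle.dump(d,open(n+".pkl","wb"))
s=read_state();print(s["tcp_pos"],s["orientation"],s["q"],s["wrist_force"],s["t"])
E
python3 pic.py top t2
python3 - <<'E'
from h import *
d=pickle.load(open("t2.pkl","rb"));P,I,px=cloud(d)
k=(np.hypot(P[:,0]-.502,P[:,1]+.0055)<.03)&(P[:,2]>.085);print("stud",k.sum(),np.median(P[k],0),(P[k].max(0)+P[k].min(0))/2,P[k][:,2].max())
E
```

```text
t: 5.95
tcp_pos: [0.4369, -0.3154, 0.0191]
orientation: [179.9, -0.0, 24.1]
wrist_force: [-0.2, -0.4, -0.8]
width: 0.602
grip_force: 25.0
t: 6.95
tcp_pos: [0.4366, -0.3153, 0.2212]
orientation: [179.9, -0.0, 24.1]
wrist_force: [-0.1, -1.6, 0.2]
width: 0.896
grip_force: 0.0
[ 0.43978822 -0.31835038  0.22893613] [179.1915415   -0.31292057  24.06648544] [-4.50378533e+01  6.27515854e+00  9.19065573e+01  4.01859782e-03
  8.09513919e+01  2.08972670e+01] [ 0.74909884 -0.95010571  3.92741348] 7.0
stud 90 [ 0.50094702 -0.00281884  0.09613693] [ 0.50095916 -0.00297284  0.09538196] 0.10271368361665323
```

```bash
python3 - <<'E'
from h import *
d=pickle.load(open("side.pkl","rb"));d0=pickle.load(open("top.pkl","rb"))
im=np.hstack([cv2.resize(d["image"][345:455,320:430],(400,400),interpolation=cv2.INTER_CUBIC),cv2.resize(d0["image"][250:310,155:215],(400,400),interpolation=cv2.INTER_CUBIC)])
cv2.imwrite("pics/g0.png",im[:,:,::-1]);print(-d["R"].T@d["t"])
E
python3 -m creep '[{"x":-0.5,"y":5,"z":3,"rx":0,"ry":0,"rz":10,"hand":1},{"x":-1,"y":11,"z":3,"rx":0,"ry":0,"rz":20,"hand":1},{"x":-1.5,"y":17,"z":3,"rx":0,"ry":0,"rz":30,"hand":1},{"x":-2,"y":23,"z":3,"rx":0,"ry":0,"rz":40,"hand":1},{"x":-2.5,"y":29,"z":3,"rx":0,"ry":0,"rz":50,"hand":1},{"x":-3,"y":35,"z":3,"rx":0,"ry":0,"rz":60,"hand":1},{"x":-3,"y":41,"z":3,"rx":0,"ry":0,"rz":70,"hand":1},{"x":-3,"y":47,"z":3,"rx":0,"ry":0,"rz":80,"hand":1}]'
```

```text
[0.54158936 0.76014411 0.72893806]
t: 8.0
tcp_pos: [0.406, 0.1568, 0.2485]
orientation: [179.9, 0.0, 104.4]
wrist_force: [0.3, -0.6, 0.3]
width: 1.0
grip_force: 0.0
```

View pics/g0.png

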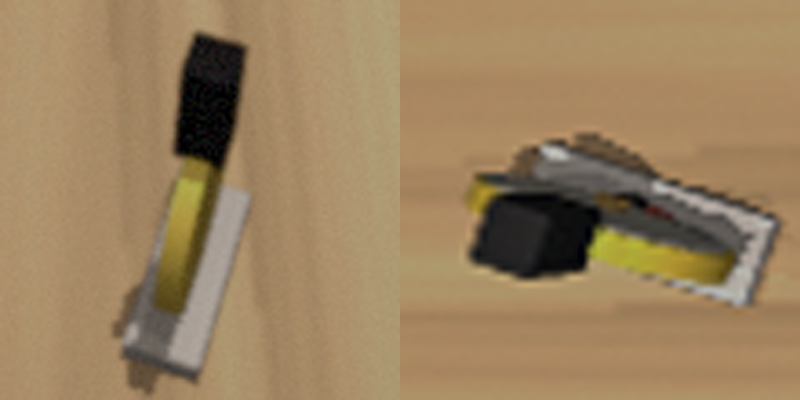

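```bash
python3 - <<'E'
from h import *
d=cam("wrist");print(np.round(d["hand_eye"],3),d["fx"],d["cx"],d["cy"],read_state()["q"])
E
```

```text
[[ 0.    -0.971 -0.24   0.069]
 [ 1.     0.    -0.    -0.   ]
 [ 0.    -0.24   0.971 -0.179]
 [ 0.     0.     0.     1.   ]] 349.5855917449582 324.74422622022223 239.81737979739674 [ 10.35522393  -7.65580183 103.35674422   0.3779315   84.21884769
  -4.71709183]
```

Zoomed view: the white dial face, with the red tab at about (660,212), points away from the base (world +x). So the gauge yaw is about −18°, and I'll grip it with tool yaw −18° so that the wrist camera looks at the face.

```bash
python3 -m creep '[{"x":1,"y":2,"z":0,"rx":0,"ry":0,"rz":-10,"hand":1},{"x":2,"y":4,"z":0,"rx":0,"ry":0,"rz":-20,"hand":1},{"x":3,"y":6,"z":0,"rx":0,"ry":0,"rz":-30,"hand":1},{"x":4,"y":8,"z":0,"rx":0,"ry":0,"rz":-40,"hand":1},{"x":5,"y":10,"z":0,"rx":0,"ry":0,"rz":-50,"hand":1},{"x":6,"y":12,"z":0,"rx":0,"ry":0,"rz":-60,"hand":1},{"x":6.4,"y":14,"z":0,"rx":0,"ry":0,"rz":-70,"hand":1},{"x":6.4,"y":16,"z":0,"rx":0,"ry":0,"rz":-80,"hand":1}]' ;python3 -m creep '[{"x":0,"y":0,"z":0,"rx":0,"ry":0,"rz":-10,"hand":1},{"x":0,"y":0,"z":0,"rx":0,"ry":0,"rz":-20,"hand":1},{"x":0,"y":0,"z":0,"rx":0,"ry":0,"rz":-30,"hand":1},{"x":0,"y":0,"z":0,"rx":0,"ry":0,"rz":-40,"hand":1},{"x":0,"y":0,"z":0,"rx":0,"ry":0,"rz":-42.4,"hand":1},{"x":0,"y":0,"z":0,"rx":0,"ry":0,"rz":-42.4,"hand":1}]'
python3 pic.py wrist w2
python3 - <<'E'
from h import *
d=pickle.load(open("w2.pkl","rb"));P,I,px=cloud(d)
q=P[(abs(P[:,2]-.157)<.008)&(np.hypot(P[:,0]-.47,P[:,1]-.318)<.04)&(I.max(1)<90)];print("stem",len(q),np.median(q,0),cv2.minAreaRect(q[:,:2].astype(np.float32)*1000))
q=P[(abs(P[:,2]-.012)<.005)&(np.hypot(P[:,0]-.47,P[:,1]-.318)<.08)];print("foot",len(q),np.median(q,0),cv2.minAreaRect(q[:,:2].astype(np.float32)*1000))
E
```

```text
t: 9.05
tcp_pos: [0.4706, 0.3151, 0.2479]
orientation: [180.0, 0.0, 23.7]
wrist_force: [-0.0, 0.8, -0.7]
width: 1.001
grip_force: 0.0
t: 9.8
tcp_pos: [0.4703, 0.3146, 0.2481]
orientation: [180.0, 0.0, -18.3]
wrist_force: [0.3, 0.2, 0.7]
width: 0.996
grip_force: 0.0
[0.47030158 0.3146364  0.24812464] [ 1.79980459e+02  2.25430269e-02 -1.83275853e+01] [2.50196558e+01 9.01567346e+00 8.65509634e+01 1.26948996e-03
 8.44631699e+01 1.33347114e+02] [-0.49674027 -0.03606467 -1.23160934] 9.85
stem 727 [0.47201165 0.31983166 0.15636936] ((471.3959655761719, 320.2168273925781), (20.7944278717041, 22.056604385375977), 71.5702133178711)
foot 833 [0.48260776 0.31633773 0.01135884] ((480.2242431640625, 317.3417053222656), (90.05723571777344, 16.745162963867188), 70.83889770507812)
```

View pics/w2.png

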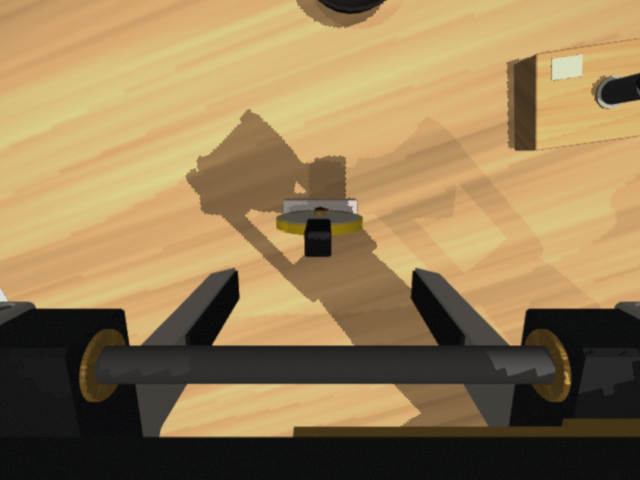

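The wrist view shows the stem at (318,237), the dial face and foot above it, and the stud at the upper right (605,92). Stem, grip line and tool are aligned, so I'll grasp.

```bash
python3 -m creep '[{"x":0.1,"y":0.5,"z":-2,"rx":0,"ry":0,"rz":0,"hand":1},{"x":0.1,"y":0.5,"z":-6,"rx":0,"ry":0,"rz":0,"hand":1},{"x":0.1,"y":0.5,"z":-10,"rx":0,"ry":0,"rz":0,"hand":1},{"x":0.1,"y":0.5,"z":-12.5,"rx":0,"ry":0,"rz":0,"hand":1},{"x":0.1,"y":0.5,"z":-13.3,"rx":0,"ry":0,"rz":0,"hand":1},{"x":0.1,"y":0.5,"z":-13.3,"rx":0,"ry":0,"rz":0,"hand":-0.2},{"x":0.1,"y":0.5,"z":-13.3,"rx":0,"ry":0,"rz":0,"hand":-0.3},{"x":0.1,"y":0.5,"z":-13.3,"rx":0,"ry":0,"rz":0,"hand":-0.4}]' 40
python3 -m creep '[{"x":0,"y":0,"z":0,"rx":0,"ry":0,"rz":0,"hand":-0.7},{"x":0,"y":0,"z":0,"rx":0,"ry":0,"rz":0,"hand":-0.7},{"x":0,"y":0,"z":0,"rx":0,"ry":0,"rz":0,"hand":-0.7},{"x":0,"y":0,"z":0,"rx":0,"ry":0,"rz":0,"hand":-0.7},{"x":0,"y":0,"z":0,"rx":0,"ry":0,"rz":0,"hand":-0.7},{"x":0,"y":0,"z":0,"rx":0,"ry":0,"rz":0,"hand":-0.7}]'
python3 pic.py wrist w3; python3 - <<'E'
from h import *
d=pickle.load(open("w3.pkl","rb"));im=d["image"][130:310,220:420]
cv2.imwrite("pics/w3c.png",cv2.resize(im,(800,600),interpolation=cv2.INTER_CUBIC)[:,:,::-1])
E
```

```text
t: 10.85
tcp_pos: [0.4723, 0.3204, 0.1169]
orientation: [-179.9, -0.1, -18.3]
wrist_force: [0.6, 0.1, 0.4]
width: 0.713
grip_force: 0.0
t: 11.6
tcp_pos: [0.4713, 0.32, 0.1153]
orientation: [-180.0, 0.0, -18.3]
wrist_force: [-0.1, 0.5, -0.4]
width: 0.236
grip_force: 40.0
[0.47133054 0.32001014 0.11532156] [-1.79993126e+02  5.47208273e-03 -1.83460346e+01] [2.54665500e+01 1.62894949e+01 9.41017470e+01 9.33372839e-03
 6.96079480e+01 1.33809333e+02] [ 0.87369011  0.6376485  -0.83777984] 11.65
```

View pics/w3c.png

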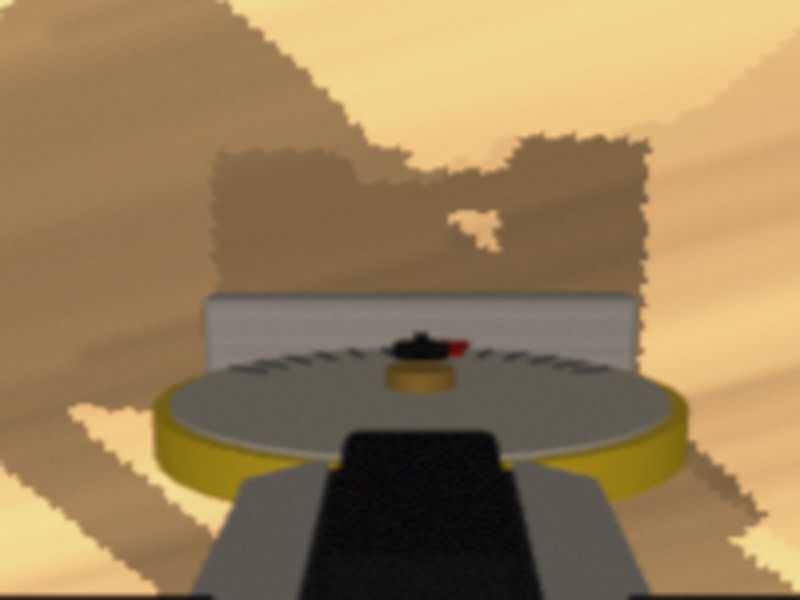

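In-hand, the pivot knob is at crop (420,377), the pointer hangs at (420,348) and the red tab shows to its right at about (458,348), which is too foreshortened to measure. I'll lift, face the dial to the side camera and measure there.

```bash
python3 -m creep '[{"x":0,"y":0,"z":1,"rx":0,"ry":0,"rz":0,"hand":-0.7},{"x":0,"y":0,"z":4,"rx":0,"ry":0,"rz":0,"hand":-0.7},{"x":0,"y":0,"z":8,"rx":0,"ry":0,"rz":10,"hand":-0.7},{"x":0,"y":0,"z":12,"rx":0,"ry":0,"rz":20,"hand":-0.7},{"x":0,"y":1,"z":16,"rx":0,"ry":0,"rz":30,"hand":-0.7},{"x":0.5,"y":2,"z":20,"rx":0,"ry":0,"rz":40,"hand":-0.7},{"x":1,"y":4,"z":24,"rx":0,"ry":0,"rz":50,"hand":-0.7},{"x":1.5,"y":6,"z":28,"rx":0,"ry":0,"rz":60,"hand":-0.7}]' ;python3 -m creep '[{"x":0.5,"y":1,"z":2,"rx":0,"ry":0,"rz":10,"hand":-0.7},{"x":1,"y":2,"z":4,"rx":0,"ry":0,"rz":20,"hand":-0.7},{"x":1.5,"y":3,"z":5,"rx":0,"ry":0,"rz":30,"hand":-0.7},{"x":1.5,"y":3.5,"z":5,"rx":0,"ry":0,"rz":40,"hand":-0.7},{"x":1.5,"y":3.5,"z":5,"rx":0,"ry":0,"rz":46,"hand":-0.7},{"x":1.5,"y":3.5,"z":5,"rx":0,"ry":0,"rz":48.3,"hand":-0.7},{"x":1.5,"y":3.5,"z":5,"rx":0,"ry":0,"rz":48.3,"hand":-0.7},{"x":1.5,"y":3.5,"z":5,"rx":0,"ry":0,"rz":48.3,"hand":-0.7}]'
python3 -m creep '[{"x":0,"y":0,"z":0,"rx":0,"ry":0,"rz":0,"hand":-0.7},{"x":0,"y":0,"z":0,"rx":0,"ry":0,"rz":0,"hand":-0.7},{"x":0,"y":0,"z":0,"rx":0,"ry":0,"rz":0,"hand":-0.7},{"x":0,"y":0,"z":0,"rx":0,"ry":0,"rz":0,"hand":-0.7},{"x":0,"y":0,"z":0,"rx":0,"ry":0,"rz":0,"hand":-0.7}]'
python3 pic.py side s4
python3 - <<'E'
from h import *
d=pickle.load(open("s4.pkl","rb"));s=read_state()
c=d["R"]@(s["tcp_pos"]-[0,0,.055])+d["t"];u=int(d["fx"]*c[0]/c[2]+d["cx"]);v=int(d["fy"]*c[1]/c[2]+d["cy"]);print(u,v,c)
im=d["image"][v-75:v+75,u-100:u+100]
cv2.imwrite("pics/s4c.png",cv2.resize(im,(800,600),interpolation=cv2.INTER_CUBIC)[:,:,::-1])
E
```

```text
t: 12.65
tcp_pos: [0.486, 0.3799, 0.3964]
orientation: [-180.0, 0.1, 42.0]
wrist_force: [0.3, 0.8, -4.0]
width: 0.233
grip_force: 40.0
t: 13.65
tcp_pos: [0.5012, 0.4147, 0.4452]
orientation: [-180.0, 0.0, 89.9]
wrist_force: [0.0, -0.4, -3.9]
width: 0.235
grip_force: 40.0
t: 14.28
tcp_pos: [0.5014, 0.4149, 0.4455]
orientation: [180.0, 0.0, 89.9]
wrist_force: [-0.1, 0.6, -3.5]
width: 0.232
grip_force: 40.0
[0.50133678 0.4149138  0.44544755] [-1.79998103e+02 -5.77944500e-04  8.99507437e+01] [3.19991039e+01 1.81598993e+01 5.30034787e+01 1.58107174e-03
 1.08837923e+02 3.20488707e+01] [-0.03281952 -0.34192903 -3.12015975] 14.325
372 288 [0.05632784 0.04598937 0.47967928]
```

View pics/s4c.png

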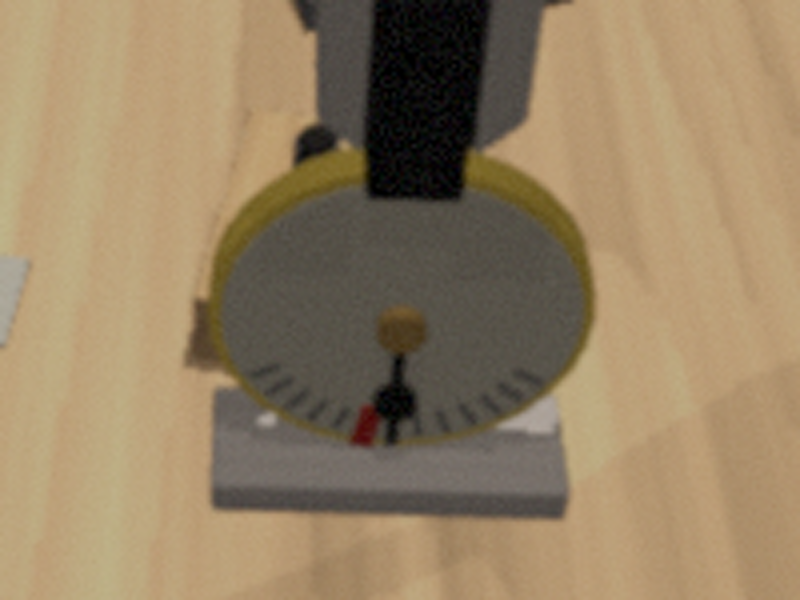

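Crop (4×, origin at pixel (272,213)): the pointer tip is at about (391,443), knob at (401,330) and red tab at about (365,425), left of the pointer (world +x, gauge −y, as expected).

```bash
cat > mk.py <<'E'
from h import *
import sys
# usage: mk.py pkl : red tab angle and pointer angle about the dial centre, face toward +y (yaw 90)
def measure(d,tcp,th=0.,verbose=True):
    # th: rock about world +y (top to +x)
    p=tcp+np.array([-np.sin(th),0,-np.cos(th)])*.0553   # dial centre
    c=d["R"]@p+d["t"];u=d["fx"]*c[0]/c[2]+d["cx"];v=d["fy"]*c[1]/c[2]+d["cy"]
    im=d["image"].astype(int);r,g,b=im[...,0],im[...,1],im[...,2]
    yy,xx=np.mgrid[:480,:640];rad=.06*d["fx"]/c[2];near=(abs(xx-u)<rad)&(yy-v<rad)&(yy-v>-3)
    w=np.where(near&(r-np.maximum(g,b)>35)&(r>2*g),r-g,0)
    rc=np.array([(w*xx).sum(),(w*yy).sum()])/w.sum()
    def pl(px,off):
        o,k=ray(d,px);q=o+k*((p[1]+off-o[1])/k[:,1])[:,None];return (q-p)[0]
    m=pl(rc,.006);print("red px",rc,(w>0).sum(),"rel mm",m*1e3)
    return p,pl,m,rc
if __name__=="__main__":
    d=pickle.load(open("s4.pkl","rb"));p,pl,m,rc=measure(d,read_state()["tcp_pos"])
    for n,q in(("tip",(391,443)),("bob",(394,402)),("knob",(401,330)),("red",(365,425)),("redtop",(369,407)),("redbot",(361,444))):
        px=(372-100+(q[0]-1.5)/4,288-75+(q[1]-1.5)/4);print(n,px,pl(px,.006 if "red" in n else .0095)*1e3)
    gray=d["image"].sum(2)
    print(gray[305:326,361:378])
E
python3 mk.py
```

```text
red px [363.11386797 319.23393886] 41 rel mm [  7.36565949   6.         -36.9411479 ]
tip (369.375, 323.375) [  1.1540444    9.5        -38.89559768]
bob (370.125, 313.125) [  1.37967245   9.5        -23.9837664 ]
knob (371.875, 295.125) [1.34859462 9.5        0.8973098 ]
red (362.875, 318.875) [  7.63294001   6.         -36.42205878]
redtop (363.875, 314.375) [  7.01464741   6.         -29.81350875]
redbot (361.875, 323.625) [  8.24130883   6.         -43.51807817]
[[242 236 257 244 244 233 231 231 182 106  43 112 178 234 223 255 231]
 [250 243 261 237 241 234 245 241 181  80  41 102 206 235 233 230 243]
 [242 241 244 233 234 239 231 222 173  84  57  95 200 222 234 233 225]
 [240 252 246 243 235 228 225 207 144  67  25 100 172 205 236 231 229]
 [240 251 238 241 235 204 153 124  72  63  52  55 126 160 212 229 253]
 [249 234 246 247 203 148 121  50  42  16   0  50  37 121 162 221 229]
 [243 240 237 230 164  99  17  12  32  45  15  56  43  68 118 202 235]
 [246 249 240 193 135  91  20  56  28   0   0  14   6  12  95 182 231]
 [242 240 235 212 124  47  46   6  33  38  17  15  37  12 102
[... 162 characters left out ...]
120 114  85  89  37  12  25   2  14  39  49  51 124 182 220]
 [196 124 130  78  95 101 109  70  53  46  31  83 111 119 154 171 234]
 [164 121  95 110 114 141 164 153  68   9  95 149 195 205 184 167 216]
 [148 101 111 112 119 181 206 154  68  69 151 200 225 238 202 169 224]
 [122  95 100 110 134 183 211 160  73  47 151 210 240 237 203 157 196]
 [109 111 134 144 153 200 214 153  52  66 127 228 229 226 202 182 201]
 [119  99  99 126 175 205 208 134  76  86 167 215 237 231 220 220 223]
 [133 124 119 143 205 219 214 157 107 108 166 220 246 232 243 233 239]
 [240 206 192 199 228 268 248 200 207 212 247 257 267 259 280 270 273]
 [313 306 286 277 276 287 282 279 272 284 276 279 295 293 311 308 315]]
```

Mark ≈ 0.16 rad (9.2°). I'll rock it here in the air first and check close up.

```bash
python3 -m creep '[{"x":0,"y":0,"z":0,"rx":0,"ry":4,"rz":0,"hand":-0.7},{"x":0,"y":0,"z":0,"rx":0,"ry":8,"rz":0,"hand":-0.7},{"x":0,"y":0,"z":0,"rx":0,"ry":9.2,"rz":0,"hand":-0.7},{"x":0,"y":0,"z":0,"rx":0,"ry":9.2,"rz":0,"hand":-0.7},{"x":0,"y":0,"z":0,"rx":0,"ry":9.2,"rz":0,"hand":-0.7},{"x":0,"y":0,"z":0,"rx":0,"ry":9.2,"rz":0,"hand":-0.7},{"x":0,"y":0,"z":0,"rx":0,"ry":9.2,"rz":0,"hand":-0.7},{"x":0,"y":0,"z":0,"rx":0,"ry":9.2,"rz":0,"hand":-0.7}]' ;python3 -m creep '[{"x":0,"y":0,"z":0,"rx":0,"ry":0,"rz":0,"hand":-0.7},{"x":0,"y":0,"z":0,"rx":0,"ry":0,"rz":0,"hand":-0.7},{"x":0,"y":0,"z":0,"rx":0,"ry":0,"rz":0,"hand":-0.7},{"x":0,"y":0,"z":0,"rx":0,"ry":0,"rz":0,"hand":-0.7},{"x":0,"y":0,"z":0,"rx":0,"ry":0,"rz":0,"hand":-0.7}]'
python3 pic.py side s5
python3 - <<'E'
from mk import *
d=pickle.load(open("s5.pkl","rb"));s=read_state()
p,pl,m,rc=measure(d,s["tcp_pos"],np.radians(9.2))
u,v=rc.astype(int)
im=d["image"][v-45:v+30,u-50:u+50]
cv2.imwrite("pics/s5c.png",cv2.resize(im,(800,600),interpolation=cv2.INTER_CUBIC)[:,:,::-1]);print(u,v)
I=d["image"].astype(int);print((I[...,0]-I[...,1])[v-7:v+7,u-9:u+10]);print(I.sum(2)[v-7:v+7,u-9:u+10])
E
```

```text
t: 15.32
tcp_pos: [0.5012, 0.415, 0.4457]
orientation: [-170.8, -0.0, 90.0]
wrist_force: [0.9, 0.1, -3.6]
width: 0.234
grip_force: 40.0
t: 15.95
tcp_pos: [0.5014, 0.4149, 0.4454]
orientation: [-170.8, 0.0, 90.0]
wrist_force: [-0.1, -0.1, -4.4]
width: 0.232
grip_force: 40.0
[0.50135213 0.41493171 0.44542885] [-1.70798175e+02  9.24966060e-03  8.99525392e+01] [ 29.59579544  24.30252604  45.35050052   5.14323628 118.2692348
  31.76743206] [ 0.13255206  0.46134757 -4.07240587] 16.0
red px [376.25       320.80448718] 7 rel mm [  2.97608759   6.         -39.40084681]
376 320
[[ 3  5  2  4  2  2  5  4  4 11  0  2 11 -1  2 -5  0  6  5]
 [ 5  4  6  5  4  3  3  2  4  1 -1  1  0 -5  0  6  5  0  4]
 [ 2  6  4  4  4  5  6  6  0 -2  3 -2  4  5 -2 -5 -2  0  3]
 [ 2  7  4  5 -1  6  4  3  5  7  7 -2  0 -9 -2  1  2  0  2]
 [ 3  3  4  5  3  5  2  2  6 16 23  9 -2  8  3  3  1  4  7]
 [ 6  6  3  4  6  2  7  4 15 32 29 17 12 17 14  5  2  3  3]
 [ 4  3  2  1  4  2  3  8 20 42 41 11 11 19 23  9  3  7  6]
 [ 7  5  6 -1  1  5  4  8 22 44 30 19 12 25 19  9  1  4  3]
 [ 9  9  8  9  4  5  7  9 24 49 37 15  7 18 1
[... 750 characters left out ...]
 241 204 141  66  33  18  93 153 203 191 149
  190]
 [234 245 244 193 172 190 216 233 174 112  76  41  41 113 168 231 203 173
  198]
 [240 246 219 163 178 219 238 234 192 114  88  58  16 104 182 234 223 185
  188]
 [223 246 229 213 214 241 229 225 171  99  63  21  51 119 173 229 215 191
  191]
 [255 239 232 225 234 246 224 209 174 112  89   5  69 133 180 229 239 226
  220]
 [281 263 273 265 256 248 248 219 171 105  55  27  90 137 211 232 226 234
  231]
 [289 284 289 287 291 288 272 246 218 166 171 157 161 218 258 267 278 277
  283]
 [304 291 288 304 308 313 281 283 262 264 260 260 259 284 289 308 322 321
  322]
 [320 329 325 319 331 327 299 299 298 300 293 290 292 301 319 338 323 337
  330]]
```

View pics/s5c.png

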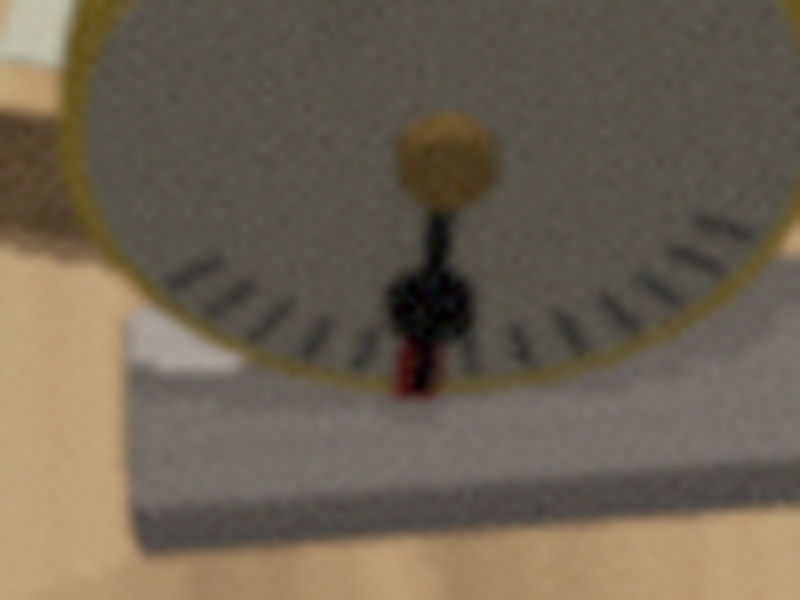

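The pointer bisects the red tab (pointer at crop column ~425, tab spanning 395–440); allowing for parallax they agree within about 0.5°. I'll keep this rock angle, carry the gauge just past the stud and locate the stud with the wrist camera.

```bash
python3 -m creep '[{"x":0,"y":-4,"z":-2,"rx":0,"ry":0,"rz":0,"hand":-0.7},{"x":0,"y":-9,"z":-5,"rx":0,"ry":0,"rz":0,"hand":-0.7},{"x":0,"y":-14.5,"z":-8,"rx":0,"ry":0,"rz":0,"hand":-0.7},{"x":0,"y":-20,"z":-10,"rx":0,"ry":0,"rz":0,"hand":-0.7},{"x":0,"y":-25.5,"z":-12,"rx":0,"ry":0,"rz":0,"hand":-0.7},{"x":0,"y":-31,"z":-13,"rx":0,"ry":0,"rz":0,"hand":-0.7},{"x":0,"y":-36.5,"z":-14,"rx":0,"ry":0,"rz":0,"hand":-0.7},{"x":0,"y":-42,"z":-14.5,"rx":0,"ry":0,"rz":0,"hand":-0.7}]' ;python3 -m creep '[{"x":0,"y":-5,"z":0,"rx":0,"ry":0,"rz":0,"hand":-0.7},{"x":0,"y":-8,"z":0,"rx":0,"ry":0,"rz":0,"hand":-0.7},{"x":0,"y":-9,"z":0,"rx":0,"ry":0,"rz":0,"hand":-0.7},{"x":0,"y":-9,"z":0,"rx":0,"ry":0,"rz":0,"hand":-0.7},{"x":0,"y":-9,"z":0,"rx":0,"ry":0,"rz":0,"hand":-0.7}]'
python3 pic.py wrist w6
python3 - <<'E'
from h import *
d=pickle.load(open("w6.pkl","rb"));P,I,px=cloud(d)
k=(np.hypot(P[:,0]-.501,P[:,1]+.003)<.03)&(P[:,2]>.085)
print("stud",k.sum(),np.median(P[k],0),P[k].min(0),P[k].max(0),px[k].min(0),px[k].max(0))
c=cv2.minEnclosingCircle(P[k][:,:2].astype(np.float32)*1000);print(c)
t=pickle.load(open("t2.pkl","rb"));g=t["image"].sum(2);m=(g<150).astype(np.uint8);m[:245]=0;m[300:]=0;m[:,295:]*=1;m[:,:295]=0;m[:,360:]=0
n,l,s,ce=cv2.connectedComponentsWithStats(m);i=1+s[1:,4].argmax();print(s[i],ce[i],onz(t,ce[i],.093))
ys,xs=px[k].min(0)[::-1],0
u,v=px[k].mean(0).astype(int);im=d["image"][max(v-75,0):v+75,max(u-100,0):u+100];cv2.imwrite("pics/w6c.png",cv2.resize(im,(800,600),interpolation=cv2.INTER_CUBIC)[:,:,::-1]);print(u,v,im.shape)
E
```

```text
t: 17.0
tcp_pos: [0.5009, -0.0066, 0.3002]
orientation: [-170.8, -0.0, 90.0]
wrist_force: [0.7, -0.6, -4.3]
width: 0.232
grip_force: 40.0
t: 17.62
tcp_pos: [0.5014, -0.0938, 0.3005]
orientation: [-170.8, -0.0, 90.0]
wrist_force: [-0.1, 0.7, -3.5]
width: 0.231
grip_force: 40.0
[ 0.50142149 -0.0937464   0.30051006] [-1.70806935e+02 -2.81363538e-02  9.00566697e+01] [-18.37410771   7.32857496  82.89269886  -2.90079279  98.50563748
 -18.64322255] [ 0.63592276  0.01552485 -2.81347707] 17.675
stud 425 [ 0.50203278 -0.00306882  0.09517874] [ 0.48971145 -0.0138635   0.08522553] [0.51313419 0.00854801 0.10050774] [346 121] [368 143]
((501.23138427734375, -2.7876222133636475), 11.980799674987793)
[321 267   9   9  68] [325.02941176 270.86764706] [[ 0.50123541 -0.00297703  0.093     ]]
356 132 (150, 200, 3)
```

View pics/w6c.png

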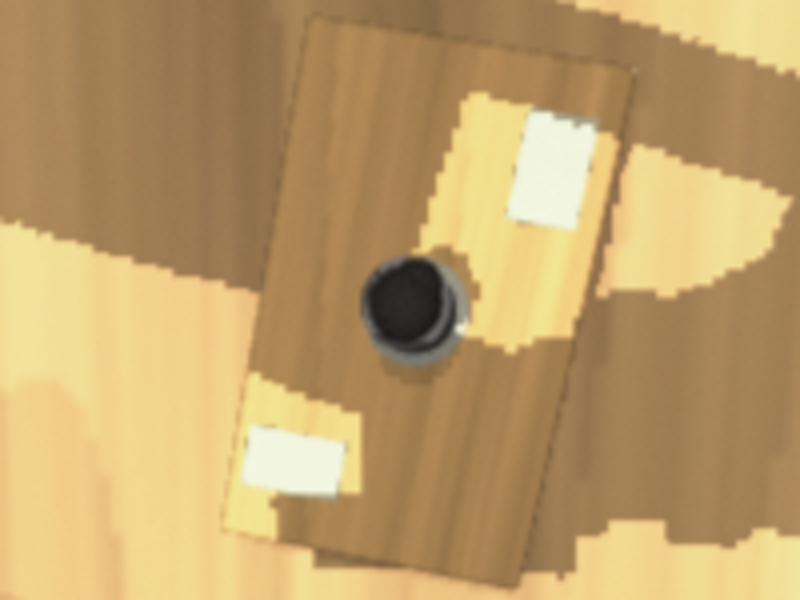

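The stud top (crop (405,300)) lies at (0.501, −0.003). Target TCP is (0.521, −0.003): 0.2137 at contact, 0.2087 with 5 mm of sink.

```bash
python3 -m creep '[{"x":0.5,"y":3,"z":-1,"rx":0,"ry":0,"rz":0,"hand":-0.7},{"x":1.2,"y":6,"z":-3,"rx":0,"ry":0,"rz":0,"hand":-0.7},{"x":1.9,"y":8.5,"z":-5.5,"rx":0,"ry":0,"rz":0,"hand":-0.7},{"x":1.9,"y":9.1,"z":-7,"rx":0,"ry":0,"rz":0,"hand":-0.7},{"x":1.9,"y":9.1,"z":-7.8,"rx":0,"ry":0,"rz":0,"hand":-0.7},{"x":1.9,"y":9.1,"z":-8.2,"rx":0,"ry":0,"rz":0,"hand":-0.7},{"x":1.9,"y":9.1,"z":-8.2,"rx":0,"ry":0,"rz":0,"hand":-0.7},{"x":1.9,"y":9.1,"z":-8.2,"rx":0,"ry":0,"rz":0,"hand":-0.7}]'
cat > f.py <<'E'
from h import *
for i in range(6): s=read_state(); get_image("top"); print(np.round(s["tcp_pos"],4),np.round(s["wrist_force"],2))
E
python3 f.py
```

```text
t: 18.68
tcp_pos: [0.5208, -0.0048, 0.2193]
orientation: [-170.9, 0.0, 89.9]
wrist_force: [0.4, -0.6, -3.9]
width: 0.228
grip_force: 40.0
[ 0.5208 -0.0048  0.2193] [ 0.36 -0.58 -3.93]
[ 0.5208 -0.0046  0.2192] [-0.44  0.61 -3.29]
[ 0.5208 -0.0046  0.2192] [-0.38  0.21 -3.5 ]
[ 0.5207 -0.0044  0.219 ] [-0.29  0.69 -3.22]
[ 0.5206 -0.0043  0.2189] [-0.18 -0.63 -4.7 ]
[ 0.5205 -0.0043  0.2188] [-0.15 -0.18 -3.82]
```

```bash
python3 -m creep '[{"x":0,"y":0.12,"z":-0.2,"rx":0,"ry":0,"rz":0,"hand":-0.7},{"x":0,"y":0.12,"z":-0.4,"rx":0,"ry":0,"rz":0,"hand":-0.7},{"x":0,"y":0.12,"z":-0.6,"rx":0,"ry":0,"rz":0,"hand":-0.7},{"x":0,"y":0.12,"z":-0.8,"rx":0,"ry":0,"rz":0,"hand":-0.7},{"x":0,"y":0.12,"z":-1,"rx":0,"ry":0,"rz":0,"hand":-0.7},{"x":0,"y":0.12,"z":-1,"rx":0,"ry":0,"rz":0,"hand":-0.7},{"x":0,"y":0.12,"z":-1,"rx":0,"ry":0,"rz":0,"hand":-0.7},{"x":0,"y":0.12,"z":-1,"rx":0,"ry":0,"rz":0,"hand":-0.7}]'
python3 f.py
python3 - <<'E'
from h import *
d=cam("side");pickle.dump(d,open("s7.pkl","wb"));s=read_state();print(s["orientation"],s["t"])
c=d["R"]@(s["tcp_pos"]-[0,0,.07])+d["t"];u=int(d["fx"]*c[0]/c[2]+d["cx"]);v=int(d["fy"]*c[1]/c[2]+d["cy"]);print(u,v)
cv2.imwrite("pics/s7c.png",cv2.resize(d["image"][v-45:v+45,u-60:u+60],(800,600),interpolation=cv2.INTER_CUBIC)[:,:,::-1])
t=cam("top");P,I,px=cloud(t);k=(np.hypot(P[:,0]-.436,P[:,1]+.315)<.07)&(I[:,2]>1.5*I[:,0]);print("bobbin",k.sum(),P[k].mean(0))
E
```

```text
t: 19.98
tcp_pos: [0.5204, -0.0028, 0.2086]
orientation: [-170.8, 0.0, 90.0]
wrist_force: [-0.4, 1.5, 0.6]
width: 0.231
grip_force: 40.0
[ 0.5204 -0.0028  0.2086] [-0.37  1.46  0.65]
[ 0.5203 -0.0028  0.2086] [-0.26  0.31 -0.59]
[ 0.5204 -0.0029  0.2086] [-0.43  0.42  0.  ]
[ 0.5204 -0.0029  0.2085] [-0.94 -0.07 -0.12]
[ 0.5204 -0.0028  0.2085] [-0.46  0.54 -0.09]
[ 0.5203 -0.0028  0.2085] [-1.06  1.18 -1.2 ]
[-1.70801657e+02  3.55717589e-03  8.99515683e+01] 20.325
343 229
bobbin 275 [ 0.43665246 -0.31616833  0.04400972]
```

View pics/s7c.png

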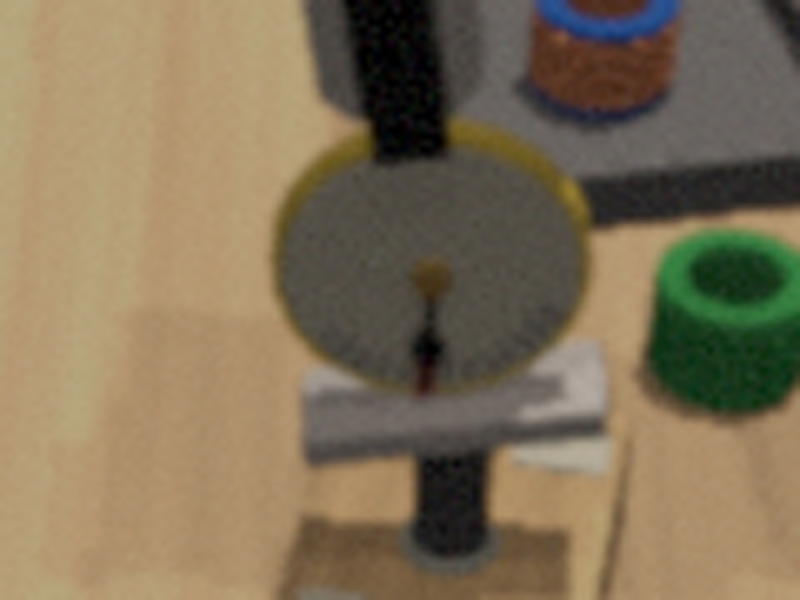

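The final view shows the bobbin in the tray and the foot (305–605) centred on the stud (about 452). The pointer is on the red tab at (427,380). The push is about 3.4 N, or roughly 5 mm of sink.

```bash
python3 -m creep '[{"x":0,"y":0,"z":0,"rx":0,"ry":0,"rz":0,"hand":-0.7},{"x":0,"y":0,"z":0,"rx":0,"ry":0,"rz":0,"hand":-0.7},{"x":0,"y":0,"z":0,"rx":0,"ry":0,"rz":0,"hand":-0.7},{"x":0,"y":0,"z":0,"rx":0,"ry":0,"rz":0,"hand":-0.7}]'; python3 -c "from station import *;print(sign_off())"
```

```text
t: 20.88
tcp_pos: [0.5203, -0.0029, 0.2084]
orientation: [-170.8, 0.0, 90.0]
wrist_force: [-0.8, 0.6, -0.9]
width: 0.234
grip_force: 40.0
the job is handed in; nothing more can be done
None
```

I handed the job in at about 21 s: the bobbin stands on end in the tray, and the gauge is held still on the stud, pressed in by about 5 mm, with its pointer on the red mark to within about 0.5°; no verdict came back.

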